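# Set the length stop of a strip trimmer and close its guard

### The arm

A 6-joint arm with a two-finger parallel gripper is mounted at the origin on the work surface. World frame = base frame: x ahead of the robot, y to its left, z up, the work surface at z = 0. Lengths are in m, angles in rad, forces in N, time in s.
With the tool pointing down it reaches from about 0.375 to 0.9 m from the base axis. Payload 3.1 kg.
Tool frame: the origin (TCP) lies at the very end of the fingers, on their centre line; the grasp point (between the pads) lies 19 mm behind it (grip_depth is the distance from the TCP to the grasp point, in m); z points along the fingers, y is the line along which they close (so a half turn about z gives the same grasp; the last joint's range is limited). The gripper opens to 85 mm and grips with 20 to 120 N. Pads are 22 mm wide; open, the fingers measure 114 mm over their backs; the gripper's body (76 mm by 85 mm) begins 54 mm behind the grasp point. The pads swing forward as they close: fully open they stand 13 mm farther back than shut.
Start: joints at [-1.5, 0.527, 1.433, -0, 1.181, -0.178], TCP at [0.155, -0.606, 0.231] pointing down, gripper open.
Joint ranges: [-3.08, 3.08], [-0.75, 2.2], [0.22, 2.44], [-1.43, 4.57], [0, 2.65], [-2.85, 2.85]. Speed limits (rad/s): [2.79, 2.79, 3.14, 3.14, 3.14, 3.14].

### API

Orientations are given as a unit quaternion [x, y, z, w].
In Python, from station import * gives the robot as it stands.
- The arm moves only by the tool apply_moves, never from a script. Its argument "plan" is a list of rows, each a list of 7 numbers: the shift along the tool's x, y, z in m, then the turn, a rotation vector about the tool's x, y, z in rad, then the gripper command: -1 is fully open, 1 is shut, values between are in proportion. In form: [[dx, dy, dz, wx, wy, wz, jaw], ...]. A call has 1 to 8 rows; each row shifts and turns the commanded pose from where the row before left it, along the tool's axes as they then stand; what a row does not reach is not made up. A row lasts 1/8 s, in which the tool goes at most 62.5 mm and 10.7 degrees, less where a joint would pass 70% of its speed; a pose out of reach is approached as far as the arm can. A call is refused whole if a number of a shift passes 0.0625 or a number of a turn 0.188, either way. A call with a gripper value outside its range is refused whole. The fingers move at their own pace and stop on an object; "force" is the grip in N (left out, the last holds). Time passes only in rows, so rows that do not move let the fingers close. It gives the time, the measured TCP pose, the force, the opening and the grip force at its end, in the units of the state.
- sense(): the state, without advancing time (a new reading comes with each control period).
- snapshot(name): name is "side" or "top"; returns the picture (480x640x3 uint8, red, green, blue); there is no depth.
- calibration(name): a dict with "camera_matrix" (3x3 intrinsics, pixels), "k1" (the pictures are not rectified: a ray, as slopes to the right and down, at radius r is drawn at 1 + k1 r^2 times it, then the intrinsics apply), "R" (3x3) and "t" (3): a world point X has camera coordinates R X + t. Camera axes: x right, y down, z forward; pixel columns grow to the right and rows downward; lengths in m; the calibration is good to about 2 mm. A picture is of the moment at which its call begins. calibration takes no time and is no camera call.
- sign_off(): hands the job in; it is judged then, once.
The state is a dict: "t": time; "q": joint angles; "qd": joint speeds; "tau": joint torques, N m; "tcp_pos": TCP position; "tool_rot": TCP orientation; "force": force on the tool from outside, world axes, zero at the start; "ft_torque": the same for the moment, N m; "finger_gap": opening from 0.0 (shut) to 1.0 (fully open); "gripper_force": force on a finger pad.
Only numpy, scipy, OpenCV 4.12 (cv2) and the standard library are available. Lean on these libraries where they do the work, as an engineer would, in place of code of your own. Each camera call takes 0.05 s, during which the arm holds its last target. There are 200 camera calls.

### The job

Set up the strip trimmer for the next batch: nudge the stiff stop slide along its track until its pointer fin lines up with the fin of the length mark clamped to the bed's edge (within 3 mm), without ever overshooting by more than that. Then lower the clear hinged guard gently, without slamming it, until it is fully down on its rest posts. Leave the other things on the bench where they are.

Things in the scene. Friction and masses are not known exactly. Their poses are not given: they have to be found in the camera images.
- trimmer: White bench trimmer, fixed, bed 300 x 180 mm, its top 30 mm above the table. Origin: centre of its underside, on the table. Its x axis runs along the track, in the direction in which the stop slide must be pushed; y points to the hinged side; z up. Two rest posts 76 mm high stand at x = +-130, y = -76 mm, two hinge posts 78 mm high at x = +-100, y = +85 mm, and a low blade bar (40 mm high) lies across the bed at x = 136 mm.
- stop (a joint): Travel of the stop slide along the trimmer's +x, in m, 0 to 0.17; starts near 0. Stiff: it needs about 6 N (it has dry friction and stays where it is left, but coasts on 1 to 2 mm if hit fast).
- stop_pointer (a point): Outer tip of the pointer fin of the stop slide (upper edge, mid-thickness; 43 mm above the table). The slide is a dark steel block 34 (along the track) x 50 x 30 mm that stands 32 to 62 mm above the table on the centre of the track (trimmer y = -20 mm); the bright fin is 3 mm thick and sticks out 14 mm from the middle of the block's -y side, low down.
- stop_back (a point): Centre of the slide's rear face (the flat 50 x 30 mm face on the trimmer's -x side, to push on), 47 mm above the table; 17 mm behind the fin along the track.
- mark_tip (a point): Inner tip of the fin of the length mark: a small bright metal clamp 22 mm wide, fixed on the bed's -y edge, with a 3 mm thick fin towards the track (upper edge, mid-thickness; 43 mm above the table). Its x axis is the trimmer's x. The slide is set when its pointer fin and this fin stand end to end in one line: same position along the trimmer's x; a 3 mm gap across remains between them.
- guard (a joint): Opening angle of the guard in rad: 0 is fully down on the rest posts, 1.57 upright, 2.0 its limit. It starts upright, give or take 0.25. Its hinge is stiff: the guard stays at any angle where it is left and needs about 3 N at its tab to turn.
- guard_hinge (a point): Middle of the hinge axis, 80 mm above the table at trimmer (0, +85 mm). The axis runs along the trimmer's x. The guard is a clear flat panel 240 mm along the hinge, 165 mm from hinge to front edge, 5 mm thick, centred on the axis plane; closed it is level, 80 mm above the table, and reaches from the hinge towards the trimmer's -y.
- guard_tab (a point): Middle of the outer face (the upper face when closed) of the guard's black tab, 60 mm along the hinge x 28 mm x 7 mm, in the middle of the front edge; 174 mm from the hinge axis. The tab ends 188 mm from the axis.
- carton_center (a point): Bystander: centre of a white medicine carton 110 x 50 x 45 mm.
- bottle_center (a point): Bystander: half-way up a white bottle 52 mm wide, 130 mm high.
- tray_center (a point): Bystander: centre of a grey open tray 100 x 140 x 45 mm.

How it is judged:
On the way, in this order (a step that is already met when the one before it is completed fails the run):
1. the stop slide stands still with its pointer at the mark, the guard still open (x of stop_pointer in the frame of mark_tip between -0.003 and 0.003 m and velocity of joint stop between -0.003 and 0.003 m/s and value of joint guard above 0.9 rad), for 0.2 s.
2. the guard is down on its rest posts (value of joint guard below 0.03 rad), for 0.2 s.
At the end, for the whole second after the job is handed in: The slide's pointer fin is within 3 mm of the mark's fin along the track, and the guard is fully down (within 0.03 rad) and at rest (x of stop_pointer in the frame of mark_tip between -0.003 and 0.003 m and value of joint guard below 0.03 rad and velocity of joint guard between -0.05 and 0.05 rad/s); the robot touches nothing.
It fails at once if the stop slide's pointer passes the mark by more than 3 mm (x of stop_pointer in the frame of mark_tip above 0.003 m).
It fails at once if the guard is slammed: it turns faster than 1.2 rad/s (0.2 m/s at its tab) in the last 0.35 rad before its posts (value of joint guard below 0.35 rad and velocity of joint guard below -1.2 rad/s).
It fails at once if the carton, bottle or tray is moved by more than 20 mm (distance of any of carton_center, bottle_center, tray_center from where it was at the start of the episode above 0.02 m).
It also fails if it takes over 64 s, if anything falls off the work surface, if the arm or the gripper's body presses on something with over 40 N, if the wrist force passes 120 N, or if a joint passes its speed limit or range.

## Working session

There is one attempt and no reset: what is moved stays moved. The work goes in short steps, Python scripts to look and compute and a tool call to move; the robot and the scene stay as the last step left them, time stands still between calls to the robot, and variables do not carry over. Pictures are saved under pics/ and viewed, at most 13 in all, crops included, and the job is handed in when it is done.

Besides the shell and the picture viewer there is one more tool, called after ">>>" as name([rows], argument=value, ...), one row to a line, values as JSON. apply_moves: Moves the arm, as the interface text tells. Its arguments: {"type":"object","properties":{"plan":{"type":"array"},"force":{"type":"number"}},"required":["plan"]}

```bash
mkdir -p pics; ls
python3 - <<'E'
from station import *
import cv2
for n in("side","top"):
    cv2.imwrite(f"pics/{n}0.png",snapshot(n)[:,:,::-1]); print(calibration(n))
print(sense())
E
```

```text
pics
{'camera_matrix': array([[545.2950709 ,   0.        , 324.83373522],
       [  0.        , 545.2950709 , 243.97196503],
       [  0.        ,   0.        ,   1.        ]]), 'k1': -0.03755768396163553, 'R': array([[ 0.8986736 , -0.43803488, -0.02260972],
       [-0.2557477 , -0.48142031, -0.83834814],
       [ 0.35634095,  0.75918372, -0.54466614]]), 't': array([-0.55453827,  0.25554819,  0.73837585])}
{'camera_matrix': array([[486.87549451,   0.        , 319.40029848],
       [  0.        , 486.87549451, 238.79867649],
       [  0.        ,   0.        ,   1.        ]]), 'k1': 0.03814643949175418, 'R': array([[-0.00512179, -0.99993094, -0.01057714],
       [-0.98523958,  0.00685582, -0.17104374],
       [ 0.17110445,  0.00954496, -0.98520666]]), 't': array([0.01900638, 0.62259329, 0.76646839])}
{'t': 0.1, 'q': array([-1.49950290e+00,  5.28363162e-01,  1.43376261e+00, -1.66386544e-05,
        1.18141748e+00, -1.78492897e-01]), 'qd': array([-0.00123581, -0.00151394, -0.0011256 , -0.0006605 , -0.00121791,
       -0.00027418]), 'tau': array([-5.45018192e-04, -4.43304563e+01, -1.78587019e+01, -1.67194521e-04,
        3.86395652e-03,  1.13854628e-05]), 'tcp_pos': array([ 0.15447997, -0.60494553,  0.23044133]), 'tool_rot': array([ 9.92210115e-01,  1.24571810e-01,  4.45681190e-05, -9.74307348e-04]), 'force': array([ 0.25679726,  0.13764698, -0.96589239]), 'ft_torque': array([-0.00718389, -0.02383364,  0.01704975]), 'gripper_force': 0.0, 'finger_gap': 0.9976215146131349}
```

View pics/side0.png

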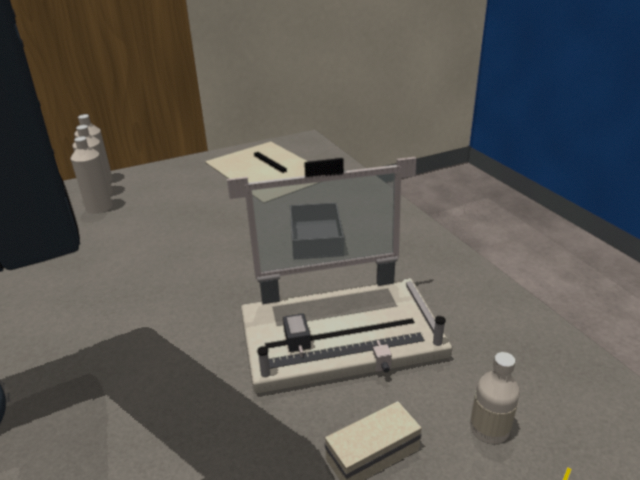

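View pics/top0.png

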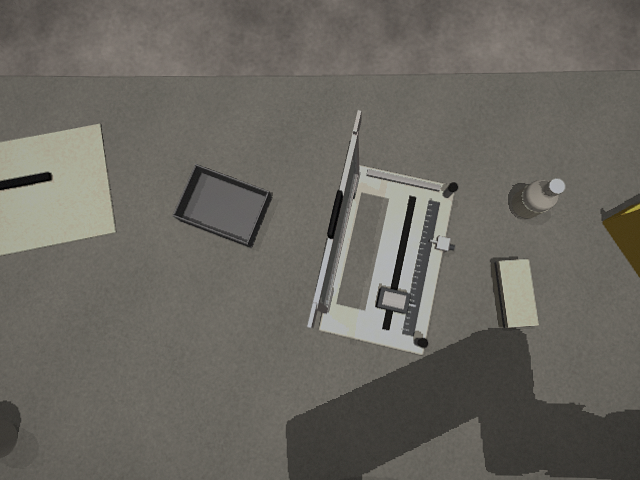

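The side view shows the slide at (298,330), the mark at (383,356) and the guard upright with its tab at (324,167). In the top view the slide is at (394,299), the mark at (443,243) and the rest posts at (451,187) and (421,342). I'll enlarge both.

```bash
cat > h.py <<'E'
import numpy as np, cv2
from station import *
def cal(n):
    c=calibration(n); return c["camera_matrix"],c["k1"],c["R"],c["t"]
def proj(n,X):
    K,k,R,t=cal(n); c=np.atleast_2d(X)@R.T+t; s=c[:,:2]/c[:,2:]
    s=s*(1+k*(s**2).sum(1,keepdims=True)); return s*[K[0,0],K[1,1]]+K[:2,2]
def ray(n,uv):
    K,k,R,t=cal(n); d=(np.array(uv,float)-K[:2,2])/[K[0,0],K[1,1]]; s=d.copy()
    for _ in range(20): s=d/(1+k*(s@s))
    return -R.T@t, R.T@np.r_[s,1]
def atz(n,uv,z):
    o,d=ray(n,uv); return o+d*(z-o[2])/d[2]
E
python3 - <<'E'
import cv2
a=cv2.imread("pics/top0.png")[160:360,300:465]; b=cv2.imread("pics/side0.png")[270:400,235:455]
cv2.imwrite("pics/topc.png",cv2.resize(a[:150+50],None,fx=3,fy=3,interpolation=cv2.INTER_CUBIC))
cv2.imwrite("pics/sidec.png",cv2.resize(b,None,fx=3.6,fy=3.6,interpolation=cv2.INTER_CUBIC))
E
```

```text
(no output)
```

View pics/topc.png

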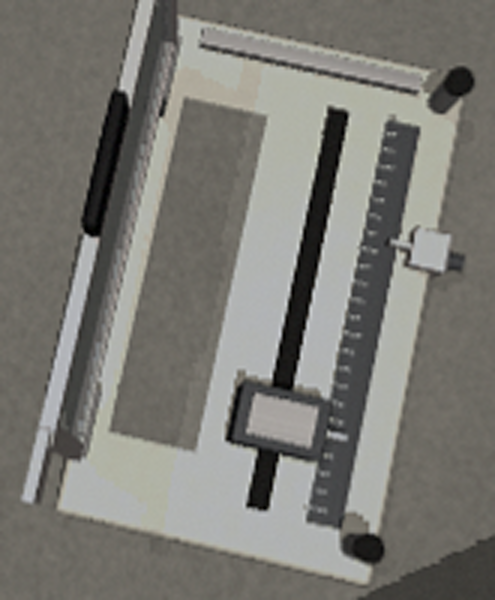

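View pics/sidec.png

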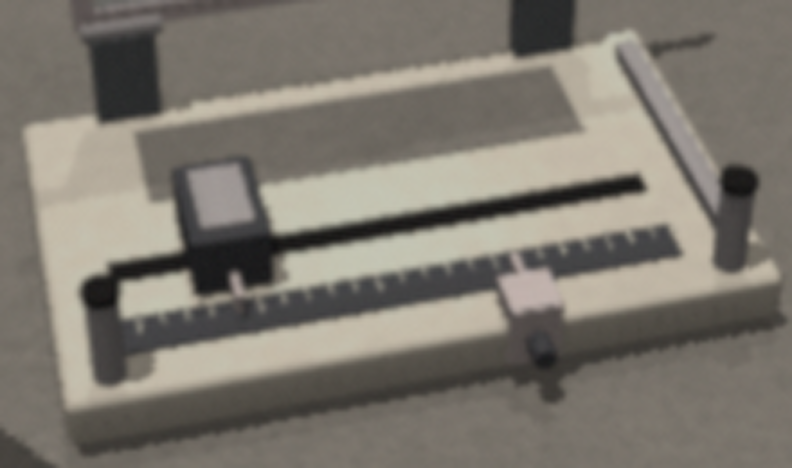

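Top crop: posts at (458,82) and (368,548), pointer tip at (347,437), mark tip at (390,242). Side crop: posts at (737,180) and (100,290), pointer tip at (241,296), mark tip at (515,255). I'll fit everything jointly.

```bash
cat > fit.py <<'E'
from h import *
from scipy.optimize import least_squares
T=lambda u,v:((u+.5)/3-.5+300,(v+.5)/3-.5+160)
S=lambda u,v:((u+.5)/3.6-.5+235,(v+.5)/3.6-.5+270)
F=lambda u,v:(u,v)
def G(r,x,p,n=0): return lambda q:(x,.085-r*np.cos(q[5])+n*np.sin(q[5]),.08+r*np.sin(q[5])+n*np.cos(q[5]))
def C(x,y,z): return lambda q:(x,y,z)
sl=lambda dx,y,z:lambda q:(q[3]+dx,y,z)
mk=lambda dx,y,z:lambda q:(q[4]+dx,y,z)
obs=[("top",T(458,82),C(.13,-.076,.076)),("top",T(368,548),C(-.13,-.076,.076)),
("side",S(737,180),C(.13,-.076,.076)),("side",S(100,290),C(-.13,-.076,.076)),
("top",T(370,583),C(-.15,-.09,.03)),("top",T(58,512),C(-.15,.09,.03)),
("side",S(25,128),C(-.15,.09,.03)),("side",S(70,407),C(-.15,-.09,.03)),("side",S(779,268),C(.15,-.09,.03)),
("top",T(347,437),sl(0,-.059,.043)),("side",S(241,296),sl(0,-.059,.043)),
("top",T(243,378),sl(.017,.005,.062)),("top",T(333,394),sl(.017,-.045,.062)),("top",T(320,460),sl(-.017,-.045,.062)),("top",T(230,443),sl(-.017,.005,.062)),
("top",T(390,242),mk(0,-.062,.043)),("side",S(515,255),mk(0,-.062,.043)),
("side",F(324,167),G(.174,0,0)),("top",T(107,165),G(.188,0,0))]
def res(q):
    c,s=np.cos(q[2]),np.sin(q[2]); r=[]
    for n,uv,f in obs:
        x,y,z=f(q); r.append(proj(n,(q[0]+c*x-s*y,q[1]+s*x+c*y,z))[0]-uv)
    return np.array(r)
if __name__=="__main__":
    f=least_squares(lambda q:res(q).ravel(),[.5,-.1,-.2,-.08,.05,1.5],loss="soft_l1"); q=f.x
    print(q.round(4)); 
    for o,r in zip(obs,res(q)): print(o[0],r.round(1))
    np.save("q.npy",q)
E
python3 fit.py
```

```text
[ 0.5964 -0.1016 -0.2269 -0.0734  0.04    1.6362]
top [-0.6 -0.9]
top [ 0.3 -0.1]
side [ 0.7 -0.3]
side [0.3 0.5]
top [0.3 1.2]
top [-1.7  0.3]
side [-1.6 -0.7]
side [-1.5  1.5]
side [2.4 2.6]
top [-0.5 -0.2]
side [0.3 0.6]
top [-0.4  0.1]
top [-0.2  1.5]
top [0.2 0.1]
top [-0.2 -1.1]
top [-0.6 -0.5]
side [-0.3 -0. ]
side [-0.1  2.4]
top [-0.1 -1.8]
```

```bash
cat > w.py <<'E'
from h import *
from scipy.spatial.transform import Rotation as Ro
q=np.load("q.npy")
def tr(p):
    c,s=np.cos(q[2]),np.sin(q[2]); d=np.array(p)-[q[0],q[1],0]
    return np.array([c*d[0]+s*d[1],-s*d[0]+c*d[1],d[2]])
if __name__=="__main__":
    s=sense(); R=Ro.from_quat(s["tool_rot"]).as_matrix()
    print("t",s["t"],"TCP trimmer",tr(s["tcp_pos"]).round(4),"q",s["q"].round(2),"gap",round(s["finger_gap"],2))
    print("yaw err",np.arctan2(R[1,0],R[0,0])-q[2],"F trimmer",tr(s["force"]+[q[0],q[1],0]).round(1))
E
python3 w.py
```

```text
t 0.1 TCP trimmer [-0.3174 -0.5899  0.2304] q [-1.5   0.53  1.43 -0.    1.18 -0.18] gap 1.0
yaw err 0.4767241592676228 F trimmer [ 0.2  0.2 -1. ]
```

>>> apply_moves([
  [0, 0, 0, 0, 0, 0.159, 1],
  [0, 0, 0, 0, 0, 0.159, 1],
  [0, 0, 0, 0, 0, 0.159, 1],
  [0, 0, 0, 0, 0, 0, 1],
], force=40)

```text
t: 0.6
tcp_pos: [0.1545, -0.6052, 0.2308]
tool_rot: [0.994, -0.112, -0.0, -0.001]
force: [-0.5, -0.1, 0.5]
finger_gap: 0.139
gripper_force: 0.0
```

```bash
python3 w.py
```

```text
t 0.6 TCP trimmer [-0.3173 -0.5901  0.2308] q [-1.5   0.53  1.43 -0.    1.18  0.3 ] gap 0.14
yaw err 0.0015488707982146965 F trimmer [-0.5 -0.2  0.5]
```

>>> apply_moves([
  [0.0127, -0.0407, 0, 0, 0, 0, 1],
  [0.0127, -0.0407, 0, 0, 0, 0, 1],
  [0.0127, -0.0407, 0, 0, 0, 0, 1],
  [0.0127, -0.0407, 0, 0, 0, 0, 1],
  [0.0127, -0.0407, 0, 0, 0, 0, 1],
  [0.0127, -0.0407, 0, 0, 0, 0, 1],
  [0.0127, -0.0407, 0, 0, 0, 0, 1],
])

```text
t: 1.48
tcp_pos: [0.3058, -0.3468, 0.2313]
tool_rot: [0.994, -0.112, 0.0, 0.0]
force: [0.0, 0.4, -0.9]
finger_gap: -0.003
gripper_force: 0.0
```

>>> apply_moves([
  [0.0127, -0.0407, 0, 0, 0, 0, 1],
  [0.0127, -0.0407, 0, 0, 0, 0, 1],
  [0.0127, -0.0407, 0, 0, 0, 0, 1],
  [0.0127, -0.0407, 0, 0, 0, 0, 1],
  [0.0127, -0.0407, 0, 0, 0, 0, 1],
  [0.0127, -0.0407, 0, 0, 0, 0, 1],
  [0.0127, -0.0407, 0, 0, 0, 0, 1],
  [0, 0, 0, 0, 0, 0, 1],
])

```text
t: 2.48
tcp_pos: [0.4569, -0.0883, 0.2313]
tool_rot: [0.994, -0.11, 0.0, -0.0]
force: [0.2, 0.1, -0.2]
finger_gap: -0.001
gripper_force: 0.0
```

```bash
python3 w.py
```

```text
t 2.475 TCP trimmer [-0.139  -0.0185  0.2313] q [-0.43  0.31  1.82  0.    1.01  1.36] gap -0.0
yaw err 0.006887510733572688 F trimmer [ 0.1  0.1 -0.2]
```

>>> apply_moves([
  [0, 0.0005, 0.04, 0, 0, 0.006, 1],
  [0, 0, 0.04, 0, 0, 0, 1],
  [0, 0, 0.04, 0, 0, 0, 1],
  [0, 0, 0.04, 0, 0, 0, 1],
  [0, 0, 0.02, 0, 0, 0, 1],
  [0, 0, 0.007, 0, 0, 0, 1],
  [0, 0, 0, 0, 0, 0, 1],
])

```text
t: 3.35
tcp_pos: [0.4559, -0.0915, 0.0443]
tool_rot: [0.993, -0.116, -0.0, 0.0]
force: [0.3, 0.5, 0.5]
finger_gap: -0.002
gripper_force: 0.0
```

```bash
python3 w.py; python3 -c "
from h import *
cv2.imwrite('pics/a.png',cv2.resize(np.ascontiguousarray(snapshot('side')[230:400,220:460,::-1]),None,fx=3.3,fy=3.3,interpolation=2))"
```

```text
t 3.35 TCP trimmer [-0.1392 -0.0218  0.0443] q [-0.44  0.66  1.97 -0.    0.51  1.36] gap -0.0
yaw err -0.006151754151369537 F trimmer [0.1 0.5 0.5]
```

View pics/a.png

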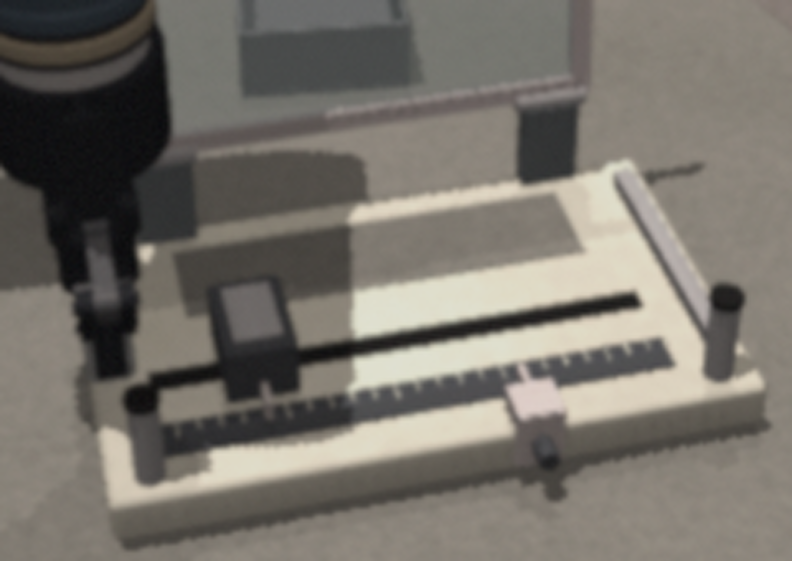

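The fingers are behind the slide at the right height, with their tip at (110,370) in the crop. I'll approach and feel for contact.

>>> apply_moves([
  [0.012, 0, 0, 0, 0, 0, 1],
  [0.012, 0, 0, 0, 0, 0, 1],
  [0.008, 0, 0, 0, 0, 0, 1],
  [0.004, 0, 0, 0, 0, 0, 1],
  [0.004, 0, 0, 0, 0, 0, 1],
  [0.004, 0, 0, 0, 0, 0, 1],
  [0.004, 0, 0, 0, 0, 0, 1],
])

```text
t: 4.28
tcp_pos: [0.4987, -0.1006, 0.0439]
tool_rot: [0.993, -0.116, -0.004, -0.001]
force: [-6.4, 0.3, 5.0]
finger_gap: 0.001
gripper_force: 3.1
```

```bash
python3 w.py
```

```text
t 4.275 TCP trimmer [-0.0954 -0.021   0.0439] q [-0.42  0.69  1.86 -0.    0.61  1.39] gap 0.0
yaw err -0.005668261710801786 F trimmer [-6.3 -1.2  5. ]
```

>>> apply_moves([
  [0.007, 0, 0, 0, 0, 0, 1],
  [0.009, 0, 0, 0, 0, 0, 1],
  [0.01, 0, 0, 0, 0, 0, 1],
  [0.01, 0, 0, 0, 0, 0, 1],
  [0.01, 0, 0, 0, 0, 0, 1],
  [0.01, 0, 0, 0, 0, 0, 1],
  [0.01, 0, 0, 0, 0, 0, 1],
  [0.006, 0, 0, 0, 0, 0, 1],
])

```text
t: 5.28
tcp_pos: [0.5693, -0.1173, 0.0438]
tool_rot: [0.993, -0.116, -0.004, -0.001]
force: [-5.8, 1.0, 4.3]
finger_gap: -0.005
gripper_force: 3.1
```

>>> apply_moves([
  [0.006, 0, 0, 0, 0, 0, 1],
  [0.004, 0, 0, 0, 0, 0, 1],
  [0.002, 0, 0, 0, 0, 0, 1],
  [0.001, 0, 0, 0, 0, 0, 1],
  [0, 0, 0, 0, 0, 0, 1],
])

```text
t: 5.9
tcp_pos: [0.5818, -0.1203, 0.0438]
tool_rot: [0.993, -0.116, -0.004, -0.001]
force: [-6.2, 1.2, 4.6]
finger_gap: 0.001
gripper_force: 2.8
```

```bash
python3 w.py; python3 -c "
from h import *
a=snapshot('side')[300:400,280:430,::-1];b=snapshot('top')[200:350,360:470,::-1]
cv2.imwrite('pics/b.png',np.hstack([cv2.resize(np.ascontiguousarray(x),None,fx=f,fy=f,interpolation=2)[:400] for x,f in((a,3),(b,2.6))]) if 0 else cv2.copyMakeBorder(cv2.resize(np.ascontiguousarray(a),None,fx=5,fy=5,interpolation=2),0,0,0,0,0))
np.save('top_b.npy',b)"
```

```text
t 5.9 TCP trimmer [-0.0101 -0.0215  0.0438] q [-0.39  0.75  1.64 -0.    0.76  1.41] gap 0.0
yaw err -0.005835415262315874 F trimmer [-6.4 -0.2  4.6]
```

View pics/b.png

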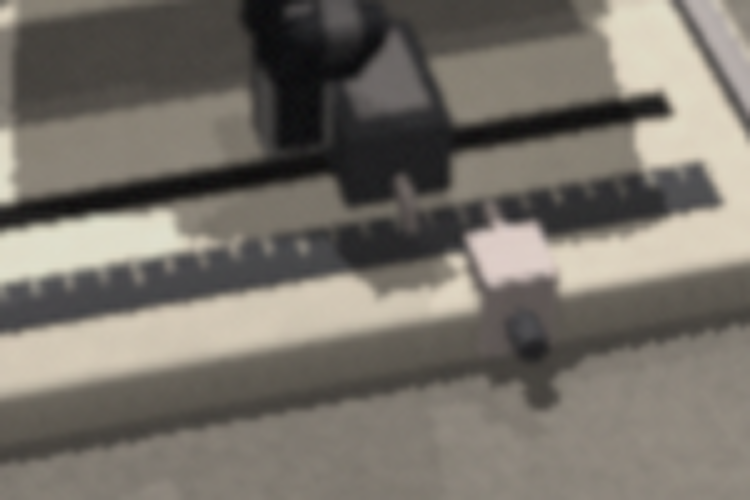

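Pointer tip at about (411,221), mark tip at about (493,208); the slide is still short of the mark.

Run:
```python
from w import *
f=lambda u,v:((u+.5)/5-.5+280,(v+.5)/5-.5+300)
for n,uv in(("ptr",(411,221)),("ptrbase",(402,178)),("mark",(493,208))): print(n,tr(atz("side",f(*uv),.043)).round(4))
```

```text
ptr [ 0.0156 -0.0631  0.043 ]
ptrbase [ 0.0182 -0.0447  0.043 ]
mark [ 0.0406 -0.0639  0.043 ]
```

>>> apply_moves([
  [0.003, 0, 0, 0, 0, 0, 1],
  [0.004, 0, 0, 0, 0, 0, 1],
  [0.004, 0, 0, 0, 0, 0, 1],
  [0.003, 0, 0, 0, 0, 0, 1],
  [0.002, 0, 0, 0, 0, 0, 1],
  [0.001, 0, 0, 0, 0, 0, 1],
  [0, 0, 0, 0, 0, 0, 1],
])

```text
t: 6.88
tcp_pos: [0.5984, -0.1242, 0.0437]
tool_rot: [0.993, -0.116, -0.004, -0.001]
force: [-4.9, 1.2, 4.7]
finger_gap: -0.003
gripper_force: 2.8
```

```bash
python3 w.py; python3 -c "
from h import *
a=snapshot('side')[325:385,330:410,::-1];b=snapshot('top')[210:310,370:470,::-1]
a=cv2.resize(np.ascontiguousarray(a),None,fx=5,fy=5,interpolation=2);b=cv2.resize(np.ascontiguousarray(b),None,fx=4,fy=4,interpolation=2)
cv2.imwrite('pics/c.png',np.hstack([cv2.copyMakeBorder(a,0,100,0,0,0),b]))"
```

```text
t 6.875 TCP trimmer [ 0.007  -0.0215  0.0437] q [-0.39  0.77  1.59 -0.    0.79  1.42] gap -0.0
yaw err -0.005855429861520989 F trimmer [-5.1  0.1  4.7]
```

View pics/c.png

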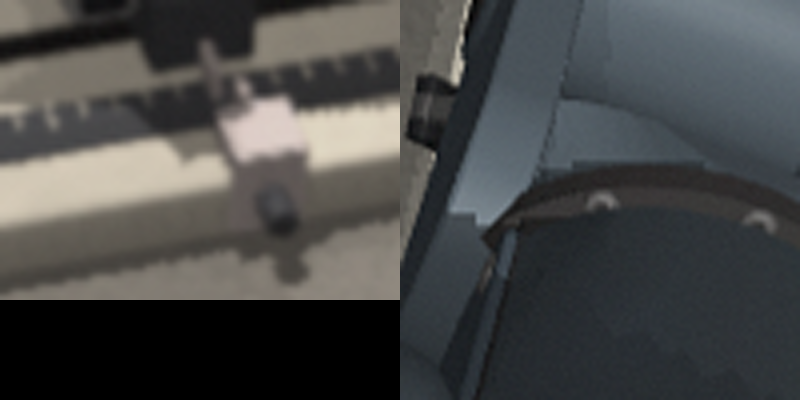

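Pointer fin runs (206,42)–(214,78), mark fin tip is at (242,82); about 5–7 mm remain. The top view is blocked by the arm.

>>> apply_moves([
  [0.001, 0, 0, 0, 0, 0, 1],
  [0.001, 0, 0, 0, 0, 0, 1],
  [0.001, 0, 0, 0, 0, 0, 1],
  [0.001, 0, 0, 0, 0, 0, 1],
  [0, 0, 0, 0, 0, 0, 1],
])

```text
t: 7.6
tcp_pos: [0.6022, -0.1251, 0.0437]
tool_rot: [0.993, -0.116, -0.004, -0.001]
force: [-5.7, 1.2, 4.0]
finger_gap: 0.002
gripper_force: 2.8
```

```bash
python3 w.py
python3 - <<'E'
from w import *
a=np.mean([snapshot('side').astype(float) for _ in range(4)],0)[322:362,352:402,::-1]
a=np.clip(a*1.3,0,255).astype(np.uint8)
a=cv2.resize(np.ascontiguousarray(a),None,fx=14,fy=14,interpolation=cv2.INTER_CUBIC)
cv2.imwrite('pics/d.png',a)
c,s=np.cos(q[2]),np.sin(q[2])
for x in(.034,.037,.040):
    for y in(-.045,-.059,-.062,-.07):
        uv=proj('side',(q[0]+c*x-s*y,q[1]+s*x+c*y,.043))[0]; print(x,y,((uv-[352,322]+.5)*14-.5).round(0))
E
```

```text
t 7.6 TCP trimmer [ 0.0109 -0.0216  0.0437] q [-0.39  0.77  1.58 -0.    0.8   1.42] gap 0.0
yaw err -0.005842290025428826 F trimmer [-5.9 -0.2  4. ]
0.034 -0.045 [261. 168.]
0.034 -0.059 [300. 255.]
0.034 -0.062 [308. 274.]
0.034 -0.07 [331. 326.]
0.037 -0.045 [288. 163.]
0.037 -0.059 [327. 250.]
0.037 -0.062 [335. 269.]
0.037 -0.07 [358. 321.]
0.04 -0.045 [314. 159.]
0.04 -0.059 [354. 246.]
0.04 -0.062 [362. 265.]
0.04 -0.07 [385. 316.]
```

View pics/d.png

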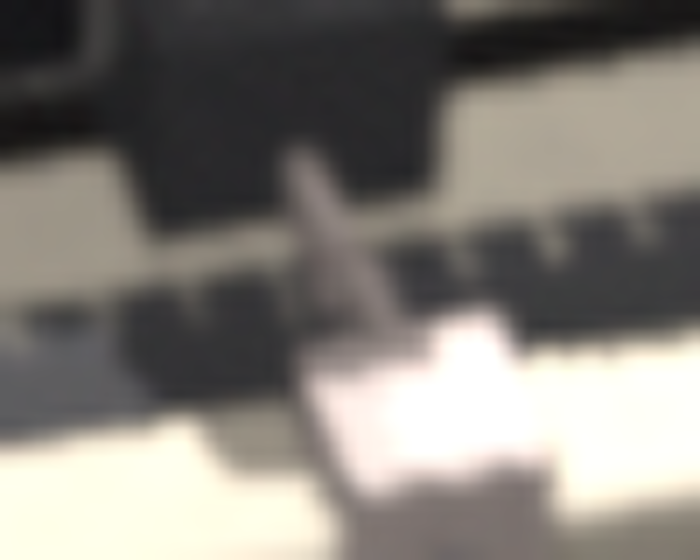

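Pointer fin base is at (298,155), giving x≈0.038; the mark fin at about (382,312) gives ≈0.040. I'll push about 1 mm more, then retreat for a top check.

>>> apply_moves([
  [0.0005, 0, 0, 0, 0, 0, 1],
  [0.0006, 0, 0, 0, 0, 0, 1],
  [0, 0, 0, 0, 0, 0, 1],
  [0, 0, 0, 0, 0, 0, 1],
  [-0.01, 0, 0, 0, 0, 0, 1],
  [-0.03, 0, 0, 0, 0, 0, 1],
  [-0.03, 0, -0.01, 0, 0, 0, 1],
])

```text
t: 8.68
tcp_pos: [0.5375, -0.1102, 0.0537]
tool_rot: [0.993, -0.116, -0.0, -0.0]
force: [-0.6, -0.4, 0.2]
finger_gap: -0.001
gripper_force: 0.0
```

>>> apply_moves([
  [-0.05, 0, -0.03, 0, 0, 0, 1],
  [-0.05, 0, -0.05, 0, 0, 0, 1],
  [0, 0, -0.05, 0, 0, 0, 1],
  [0, 0.05, -0.04, 0, 0, 0, 1],
  [0, 0.05, -0.04, 0, 0, 0, 1],
  [0, 0.05, -0.04, 0, 0, 0, 1],
  [0, 0.05, 0, 0, 0, 0, 1],
  [0, 0, 0, 0, 0, 0, 1],
])

```text
t: 9.68
tcp_pos: [0.4013, -0.2834, 0.2962]
tool_rot: [0.993, -0.119, 0.001, 0.001]
force: [-0.3, 1.4, -0.5]
finger_gap: -0.002
gripper_force: 0.0
```

```bash
python3 w.py
python3 - <<'E'
from w import *
def crop(n,r,c,f):
    a=np.mean([snapshot(n).astype(float) for _ in range(4)],0)[r:r+42,c:c+42,::-1]
    return cv2.resize(np.ascontiguousarray(a.astype(np.uint8)),None,fx=f,fy=f,interpolation=cv2.INTER_CUBIC)
cv2.imwrite('pics/e.png',np.hstack([crop('top',225,410,9),crop('side',322,355,9)]))
c,s=np.cos(q[2]),np.sin(q[2])
for n,o in(('top',(410,225)),('side',(355,322))):
  for x in(.037,.040,.043):
    for y in(-.045,-.059,-.07):
        uv=proj(n,(q[0]+c*x-s*y,q[1]+s*x+c*y,.043))[0]; print(n,x,y,((uv-o+.5)*9-.5).round(0)+([378,0] if n=='side' else [0,0]))
E
```

```text
t 9.675 TCP trimmer [-0.1492 -0.221   0.2962] q [-0.84  0.27  1.68 -0.    1.2   0.97] gap -0.0
yaw err -0.011063005287123506 F trimmer [-0.6  1.3 -0.5]
top 0.037 -0.045 [ 84. 134.]
top 0.037 -0.059 [157. 149.]
top 0.037 -0.07 [215. 162.]
top 0.04 -0.045 [ 87. 118.]
top 0.04 -0.059 [160. 134.]
top 0.04 -0.07 [218. 147.]
top 0.043 -0.045 [ 90. 103.]
top 0.043 -0.059 [163. 119.]
top 0.043 -0.07 [221. 131.]
side 0.037 -0.045 [536. 105.]
side 0.037 -0.059 [561. 161.]
side 0.037 -0.07 [581. 206.]
side 0.04 -0.045 [553. 102.]
side 0.04 -0.059 [578. 158.]
side 0.04 -0.07 [599. 203.]
side 0.043 -0.045 [570.  99.]
side 0.043 -0.059 [596. 155.]
side 0.043 -0.07 [616. 200.]
```

View pics/e.png

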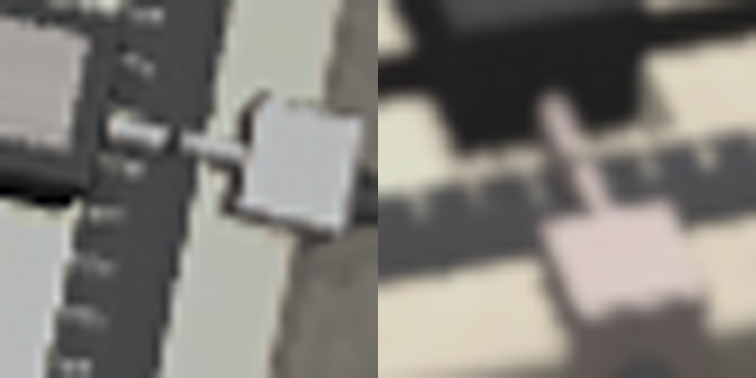

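Top: pointer fin (112,122)–(165,133) and mark fin (185,142)–(240,152) are collinear to about 0.7 mm, and the side view agrees. The slide is set. Now I'll go over and behind the guard.

>>> apply_moves([
  [0.015, -0.037, -0.01, 0, 0, -0.01, 1],
  [0.015, -0.037, -0.005, 0, 0, 0, 1],
  [0.015, -0.037, 0, 0, 0, 0, 1],
  [0.015, -0.037, 0, 0, 0, 0, 1],
  [0.015, -0.037, 0, 0, 0, 0, 1],
  [0.015, -0.037, 0, 0, 0, 0, 1],
  [0.015, -0.037, 0, 0, 0, 0, 1],
  [0.015, -0.037, 0, 0, 0, 0, 1],
])

```text
t: 11.08
tcp_pos: [0.5852, -0.0161, 0.3105]
tool_rot: [0.994, -0.111, -0.0, 0.0]
force: [-0.2, -0.3, 0.3]
finger_gap: -0.004
gripper_force: 0.0
```

>>> apply_moves([
  [0.015, -0.037, 0, 0, 0, 0, 1],
  [0.014, -0.037, 0, 0, 0, 0, 1],
  [0, -0.01, 0, 0, 0, 0, 1],
  [0, 0, 0, 0, 0, 0, 1],
])

```text
t: 11.58
tcp_pos: [0.6308, 0.0582, 0.3102]
tool_rot: [0.994, -0.11, -0.001, 0.0]
force: [-0.2, 0.3, -0.3]
finger_gap: 0.002
gripper_force: 0.0
```

```bash
python3 w.py; python3 -c "
from h import *
cv2.imwrite('pics/f.png',cv2.resize(np.ascontiguousarray(snapshot('side')[60:400,150:520,::-1]),None,fx=1.6,fy=1.6,interpolation=2))"
```

```text
t 11.575 TCP trimmer [-0.0024  0.1634  0.3102] q [-0.08  0.47  1.31 -0.    1.36  1.71] gap 0.0
yaw err 0.005621646395741919 F trimmer [-0.3  0.2 -0.3]
```

View pics/f.png

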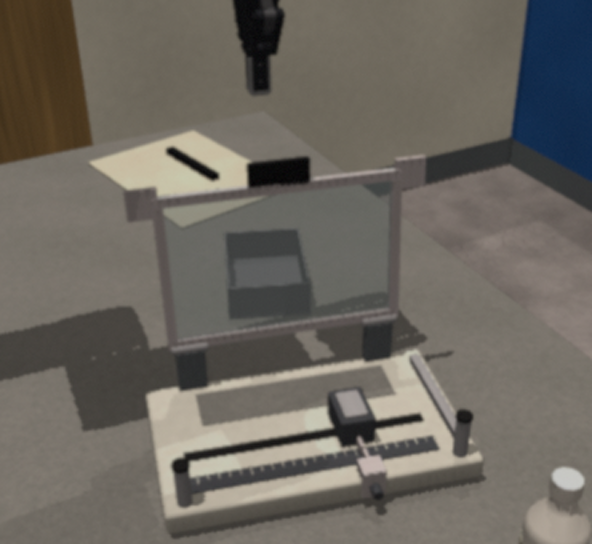

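The fingers (258,90) are behind and above the tab (278,172), and the fins are aligned at (365,448). Next: descend, then feel for the tab.

>>> apply_moves([
  [0.002, 0, 0.03, 0, 0, 0.005, 1],
  [0, 0, 0.03, 0, 0, 0, 1],
  [0, 0.015, 0, 0, 0, 0, 1],
  [0, 0.012, 0, 0, 0, 0, 1],
  [0, 0.006, 0, 0, 0, 0, 1],
  [0, 0.006, 0, 0, 0, 0, 1],
  [0, 0.006, 0, 0, 0, 0, 1],
  [0, 0.006, 0, 0, 0, 0, 1],
])

```text
t: 12.62
tcp_pos: [0.6223, 0.0079, 0.2513]
tool_rot: [0.994, -0.114, 0.001, -0.001]
force: [0.1, 2.9, 1.9]
finger_gap: -0.002
gripper_force: 1.4
```

```bash
python3 w.py
```

```text
t 12.625 TCP trimmer [0.0006 0.1125 0.2513] q [-0.17  0.5   1.42  0.    1.22  1.63] gap -0.0
yaw err -0.0011313516151111869 F trimmer [-0.6  2.8  1.9]
```

Run:
```python
import numpy as np
th=np.r_[np.linspace(1.57,.45,17),np.linspace(.40,0,9)]; r,h=.172,.014
y=.085-r*np.cos(th)+.0035*np.sin(th)+h; z=.08+r*np.sin(th)+.0035*np.cos(th)
for i in range(1,len(th)): print(round(th[i],2),"tool dy %.4f dz %.4f | y %.4f z %.4f"%(y[i-1]-y[i],z[i-1]-z[i],y[i],z[i]))
print(y[0],z[0])
```

```text
1.5 tool dy 0.0120 dz 0.0002 | y 0.0903 z 0.2518
1.43 tool dy 0.0120 dz 0.0010 | y 0.0783 z 0.2508
1.36 tool dy 0.0119 dz 0.0019 | y 0.0664 z 0.2489
1.29 tool dy 0.0117 dz 0.0027 | y 0.0547 z 0.2462
1.22 tool dy 0.0115 dz 0.0035 | y 0.0432 z 0.2427
1.15 tool dy 0.0112 dz 0.0043 | y 0.0319 z 0.2384
1.08 tool dy 0.0109 dz 0.0051 | y 0.0210 z 0.2333
1.01 tool dy 0.0105 dz 0.0058 | y 0.0105 z 0.2275
0.94 tool dy 0.0101 dz 0.0066 | y 0.0004 z 0.2210
0.87 tool dy 0.0096 dz 0.0072 | y -0.0092 z 0.2137
0.8 tool dy 0.0091 dz 0.0079 | y -0.0183 z 0.2058
0.73 tool dy 0.0085 dz 0.0085 | y -0.0268 z 0.1973
0.66 tool dy 0.0079 dz 0.0091 | y -0.0347 z 0.1882
0.59 tool dy 0.0072 dz 0.0096 | y -0.0420 z 0.1786
0.52 tool dy 0.0066 dz 0.0101 | y -0.0485 z 0.1685
0.45 tool dy 0.0058 dz 0.0105 | y -0.0544 z 0.1580
0.4 tool dy 0.0037 dz 0.0078 | y -0.0581 z 0.1502
0.35 tool dy 0.0033 dz 0.0079 | y -0.0614 z 0.1423
0.3 tool dy 0.0029 dz 0.0081 | y -0.0643 z 0.1342
0.25 tool dy 0.0025 dz 0.0082 | y -0.0668 z 0.1259
0.2 tool dy 0.0021 dz 0.0083 | y -0.0689 z 0.1176
0.15 tool dy 0.0017 dz 0.0084 | y -0.0705 z 0.1092
0.1 tool dy 0.0012 dz 0.0085 | y -0.0718 z 0.1007
0.05 tool dy 0.0008 dz 0.0086 | y -0.0726 z 0.0921
0.0 tool dy 0.0004 dz 0.0086 | y -0.0730 z 0.0835
0.10236303069601531 0.2520027326077631
```

>>> apply_moves([
  [0, 0.01, 0, 0, 0, 0, 1],
  [0, 0.012, 0, 0, 0, 0, 1],
  [0, 0.012, 0.001, 0, 0, 0, 1],
  [0, 0.012, 0.002, 0, 0, 0, 1],
  [0, 0.0117, 0.0027, 0, 0, 0, 1],
  [0, 0.0115, 0.0035, 0, 0, 0, 1],
  [0, 0.0112, 0.0043, 0, 0, 0, 1],
])

```text
t: 13.5
tcp_pos: [0.6034, -0.072, 0.2368]
tool_rot: [0.993, -0.114, -0.0, 0.0]
force: [-0.1, 1.0, 2.7]
finger_gap: 0.002
gripper_force: 1.1
```

```bash
python3 w.py
```

```text
t 13.5 TCP trimmer [2.000e-04 3.050e-02 2.368e-01] q [-0.3   0.5   1.47 -0.    1.17  1.5 ] gap 0.0
yaw err -0.001446158091855193 F trimmer [-0.3  1.   2.7]
```

>>> apply_moves([
  [0, 0.0109, 0.0045, 0, 0, 0, 1],
  [0, 0.0105, 0.0055, 0, 0, 0, 1],
  [0, 0.0101, 0.0063, 0, 0, 0, 1],
  [0, 0.0096, 0.0072, 0, 0, 0, 1],
  [0, 0.0091, 0.0079, 0, 0, 0, 1],
])

```text
t: 14.12
tcp_pos: [0.5921, -0.1207, 0.2052]
tool_rot: [0.994, -0.114, -0.0, 0.0]
force: [-0.4, 0.2, 1.8]
finger_gap: 0.003
gripper_force: 0.9
```

```bash
python3 w.py; python3 -c "
from h import *
cv2.imwrite('pics/g.png',cv2.resize(np.ascontiguousarray(snapshot('side')[60:400,150:520,::-1]),None,fx=1.6,fy=1.6,interpolation=2))"
```

```text
t 14.125 TCP trimmer [ 1.000e-04 -1.960e-02  2.052e-01] q [-0.39  0.53  1.51 -0.    1.1   1.41] gap 0.0
yaw err -0.001135760876790598 F trimmer [-0.4  0.1  1.8]
```

View pics/g.png

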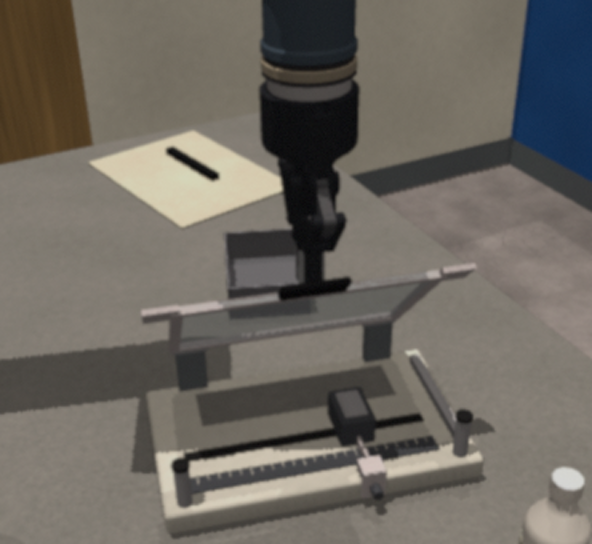

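The guard is about half down, with the fingers behind the tab at (314,285). The slide is unchanged, so I'll continue.

>>> apply_moves([
  [0, 0.0085, 0.0085, 0, 0, 0, 1],
  [0, 0.0079, 0.0091, 0, 0, 0, 1],
  [0, 0.0072, 0.0096, 0, 0, 0, 1],
  [0, 0.0066, 0.0101, 0, 0, 0, 1],
  [0, 0.0058, 0.0105, 0, 0, 0, 1],
  [0, 0.0037, 0.0078, 0, 0, 0, 1],
  [0, 0.0033, 0.0079, 0, 0, 0, 1],
  [0, 0.0029, 0.0081, 0, 0, 0, 1],
])

```text
t: 15.18
tcp_pos: [0.582, -0.1648, 0.1337]
tool_rot: [0.994, -0.114, 0.0, 0.0]
force: [-0.4, -0.5, 1.3]
finger_gap: -0.003
gripper_force: 0.6
```

>>> apply_moves([
  [0, 0.0025, 0.0075, 0, 0, 0, 1],
  [0, 0.0021, 0.0075, 0, 0, 0, 1],
  [0, 0.0017, 0.0075, 0, 0, 0, 1],
  [0, 0.0012, 0.007, 0, 0, 0, 1],
  [0, 0.0008, 0.006, 0, 0, 0, 1],
  [0, 0, 0.005, 0, 0, 0, 1],
])

```text
t: 15.92
tcp_pos: [0.5801, -0.1729, 0.0933]
tool_rot: [0.994, -0.114, -0.0, 0.0]
force: [-0.6, -0.8, 1.4]
finger_gap: -0.002
gripper_force: 0.5
```

```bash
python3 w.py
```

```text
t 15.925 TCP trimmer [ 0.0001 -0.0731  0.0933] q [-0.47  0.68  1.59 -0.    0.87  1.33] gap -0.0
yaw err -0.001066488134059962 F trimmer [-0.4 -0.9  1.4]
```

>>> apply_moves([
  [0, 0, 0.004, 0, 0, 0, 1],
  [0, 0, 0.003, 0, 0, 0, 1],
  [0, 0, 0.003, 0, 0, 0, 1],
  [0, 0, 0.002, 0, 0, 0, 1],
  [0, 0, 0.002, 0, 0, 0, 1],
  [0, 0, 0, 0, 0, 0, 1],
])

```text
t: 16.68
tcp_pos: [0.5802, -0.1729, 0.0833]
tool_rot: [0.994, -0.114, 0.0, 0.0]
force: [-5.4, 0.1, 21.0]
finger_gap: 0.001
gripper_force: 10.6
```

It's on the posts: 21 N at z = 83 mm, as expected. I'll hold, then lift away.

>>> apply_moves([
  [0, 0, 0, 0, 0, 0, 1],
  [0, 0, 0, 0, 0, 0, 1],
  [0, 0, -0.005, 0, 0, 0, 1],
  [0, 0, -0.02, 0, 0, 0, 1],
  [0, 0, -0.04, 0, 0, 0, 1],
  [-0.03, 0, -0.05, 0, 0, 0, 1],
  [-0.05, 0.03, -0.04, 0, 0, 0, 1],
  [-0.05, 0.03, 0, 0, 0, 0, 1],
])

```text
t: 17.68
tcp_pos: [0.4473, -0.2008, 0.2327]
tool_rot: [0.994, -0.113, 0.003, 0.002]
force: [0.7, -1.9, 0.7]
finger_gap: 0.001
gripper_force: 0.0
```

>>> apply_moves([
  [-0.04, 0.04, 0, 0, 0, 0, 1],
  [0, 0.05, 0, 0, 0, 0, 1],
  [0, 0.05, 0, 0, 0, 0, 1],
  [0, 0, 0, 0, 0, 0, 1],
  [0, 0, 0, 0, 0, 0, 1],
])

```text
t: 18.3
tcp_pos: [0.3753, -0.3261, 0.2295]
tool_rot: [0.993, -0.114, -0.001, -0.001]
force: [0.6, 0.7, 0.1]
finger_gap: 0.002
gripper_force: 0.0
```

```bash
python3 w.py; python3 -c "
from h import *
a=snapshot('side')[230:420,210:500,::-1];b=snapshot('top')[160:360,300:465,::-1]
f=lambda x,s:cv2.resize(np.ascontiguousarray(x),None,fx=s,fy=s,interpolation=2)
a=f(a,1.6);b=f(b,2);cv2.imwrite('pics/z.png',np.hstack([cv2.copyMakeBorder(a,0,400-a.shape[0],0,0,0),b]))"
```

```text
t 18.3 TCP trimmer [-0.1649 -0.2685  0.2295] q [-0.94  0.36  1.75  0.    1.04  0.86] gap 0.0
yaw err -0.001961946694964717 F trimmer [0.4 0.8 0.1]
```

View pics/z.png

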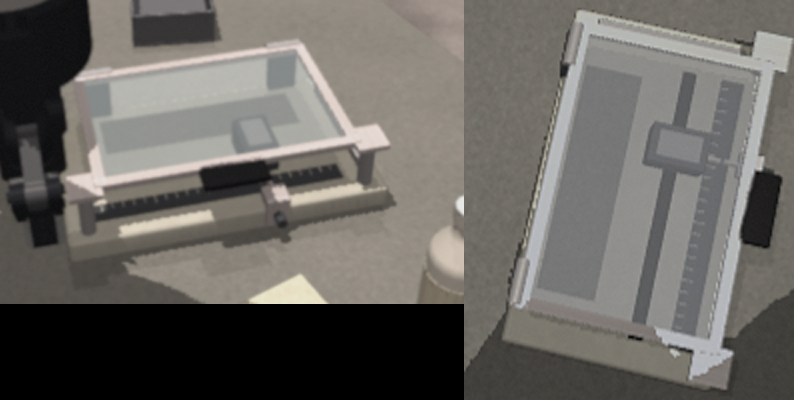

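The guard is down on both posts (its ears at (365,140) and (85,188) sit on the post tops). The fins are still in line at (715–740,160) in the top view, and the arm is clear.

```bash
python3 -c "
from station import *
print(sign_off())"
```

```text
the job is handed in; nothing more can be done
None
```

The job is handed in: the stop slide's fin is within about 1 mm of the mark's fin as read from the pictures, the guard was lowered slowly onto both rest posts, the arm is clear, and I kept it away from the carton, bottle and tray; sign-off gave no verdict.

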